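# Put the clear demonstration padlock away for the night

### The job

Close up the demonstration corner of the key shop: first turn the light pad's dimmer knob anticlockwise right down to its stop, then slide the blue case's lid fully open, lay the clear green-tinted acrylic padlock flat inside and slide the lid fully shut. The clear padlock cracks easily: hold it with the lightest grip your gripper offers, keep it level, and set it down softly without knocking or dropping it. Leave the brass padlock and everything else where they are.

Things in the scene. Friction and masses are not known exactly. Their poses are not given: they have to be found in the camera images.
- pad: Fixed light pad, a grey plate 160 (x) x 360 (y) x 12 mm with a white glowing panel on its +y two thirds whose top is 14 mm above the table; the knob stands at its -y end. Origin under its centre, at table height.
- dimmer (a joint): Dimmer knob of the light pad, in rad: 0 = the anticlockwise end stop (off), up to 2.8 clockwise seen from above. Friction only, it stays where left.
- dimmer_grip (a point): On the axis of the dimmer knob, at gripping height (49 mm above the table). The knob is black: a disc 60 mm across with an upright grip bar 57 mm long (point x), 14 mm wide (point y), its top 7 mm above this point and 32 mm high. The point turns with the knob: seen from above the bar turns anticlockwise as the joint value falls. A white mark lies on the bar's -x half.
- clear_lock: The fragile one: clear, green-tinted acrylic cutaway padlock lying flat on the light pad, brass, copper and red works visible inside. Block 64 (x) x 52 (y) x 28 (z) mm; steel shackle, 44 mm wide, 10 mm bar, stands out to 70 mm from the origin along +x. Origin in the centre of the block's underside, z up. About 0.28 kg.
- brass_lock: Solid brass padlock of the same shape and size as the clear one, also on the light pad, to be left alone; origin and axes as for the clear one.
- case: Fixed blue storage case 180 (x) x 310 (y) x 55 mm. Its +y half is an open-topped, grey-lined compartment under the sliding lid; its -y half is closed by a solid deck that the lid slides over. Origin under its centre, at table height.
- case_in (a point): Centre of the compartment's inner floor, 8 mm above the table, axes as the case. The compartment is 168 (x) x 154 (y) mm inside (from -77 to +77 mm in y) and 47 mm deep to the rim.
- lid (a joint): Position of the case's lid in m: 0 = fully shut over the compartment, 0.145 = fully open, slid toward the case's -y, over the deck. Friction only.
- lid_grip (a point): Gripping point of the lid: in the upright black bar at the middle of the glass lid (78 mm above the table). Bar 70 mm long (x), 14 mm thick (y), from 17 mm below to 13 mm above this point; the lid's glass top lies 17 mm below this point. Slides with the lid along the case's y.
- screwdriver: Screwdriver with a red handle lying on the table, 200 mm long; bystander; origin under its middle, x along its length.
- brush: Chip brush with a wooden handle lying on the table, 200 mm long; bystander; origin under its middle.
- water: Clear water bottle, red cap and label, 66 mm across, 200 mm tall; bystander; origin under its centre.
- oil_can: Yellow and blue spray-oil can, 56 mm across, 150 mm tall; bystander; origin under its centre.
- mug: White mug, 76 mm across, 90 mm tall; bystander; origin under its centre.
- key_box: Red box of key blanks, 70 x 130 x 60 mm; bystander; origin under its centre.

How it is judged (in metres and radians):
On the way, in this order (a step that is already met when the one before it is completed fails the run):
1. the dimmer is turned fully anticlockwise while the lid is still shut (value of joint dimmer below 0.08 rad and value of joint lid below 0.06 m), for 0.2 s.
2. the lid is slid fully open (value of joint lid above 0.135 m), for 0.2 s.
3. the clear padlock lies flat in the compartment, released, with the lid still open (x of clear_lock in the frame of case_in between -0.085 and 0.085 m and y of clear_lock in the frame of case_in between -0.075 and 0.075 m and z of clear_lock in the frame of case_in below 0.005 m and angle between clear_lock's own z axis and vertical below 0.1 rad and contact force between the fingers and clear_lock below 0.1 N and linear speed of clear_lock below 0.02 m/s and value of joint lid above 0.1 m), for 0.2 s.
At the end, for the whole second after the job is handed in: The dimmer is within 0.08 rad of its anticlockwise stop, the clear padlock lies flat (within 0.1 rad) and still on the compartment floor (within 5 mm of it), released, and the lid is shut to within 6 mm (value of joint dimmer below 0.08 rad and value of joint lid below 0.006 m and linear speed of clear_lock below 0.02 m/s and contact force between the fingers and clear_lock below 0.1 N and x of clear_lock in the frame of case_in between -0.085 and 0.085 m and y of clear_lock in the frame of case_in between -0.075 and 0.075 m and z of clear_lock in the frame of case_in below 0.005 m and angle between clear_lock's own z axis and vertical below 0.1 rad); the robot touches nothing.
It fails at once if the fingers press on the clear padlock with more than 70 N in all (both pads added) (contact force between the fingers and clear_lock above 70 N).
It fails at once if the clear padlock knocks or presses on the case, its lid, the light pad or the brass padlock with more than 35 N (contact force between clear_lock and case above 35 N or contact force between clear_lock and pad above 35 N or contact force between clear_lock and brass_lock above 35 N).
It fails at once if the clear padlock is tipped more than 0.45 rad (angle between clear_lock's own z axis and vertical above 0.45 rad).
It fails at once if the clear padlock is dropped (faster than 0.35 m/s while the fingers do not hold it: a fall of more than about 6 mm) (contact force between the fingers and clear_lock below 0.1 N and linear speed of clear_lock above 0.35 m/s).
It fails at once if the brass padlock or another thing on the table is moved more than 25 mm (distance of any of brass_lock, screwdriver, brush, water, oil_can, mug, key_box from where it was at the start of the episode above 0.025 m).
It also fails if it takes over 72 s, if anything falls off the work surface, if the arm or the gripper's body presses on something with over 40 N, if the wrist force passes 120 N, or if a joint passes its speed limit or range.

### The arm

A 6-joint arm with a two-finger parallel gripper is mounted at the origin on the work surface. World frame = base frame: x ahead of the robot, y to its left, z up, the work surface at z = 0. Lengths are in mm, angles in rad, forces in N, time in s.
With the tool pointing down it reaches from about 275 to 975 mm from the base axis. Payload 8.4 kg.
Tool frame: the origin (TCP) lies midway between the tips of the shut fingers; the grasp point (between the pads) lies 19 mm behind it (env.grip_depth is the distance from the TCP to the grasp point, in mm); z points along the fingers, y is the line along which they close (so a half turn about z gives the same grasp; the last joint's range is limited). The gripper opens to 92 mm and grips with 3 to 60 N. Pads are 20 mm wide; open, the fingers measure 128 mm over their backs; the gripper's body (75 mm by 189 mm) begins 69 mm behind the grasp point.
Start: joints at [-0.002, 0.353, 1.633, -0, 1.155, -0.002], TCP at [625.002, -0, 214.583] pointing down, gripper open.
Joint ranges: [-2.63, 2.63], [-0.92, 2.1], [0.06, 2.66], [-1.3, 4.44], [0, 2.69], [-3.02, 3.02]. Speed limits (rad/s): [2.22, 2.22, 2.79, 3.14, 3.14, 3.14].

### API

Orientations are given as a rotation vector (axis times angle).
In Python, from rig import env gives the robot as it stands. Calls block until the motion is done:
- env.move_to(position, orientation): joint-space move of the TCP to a pose.
- env.move_straight(position, max_speed=150, ori=None): straight line of the TCP; ori=None keeps the orientation; max_speed is the mean speed in mm/s.
- env.goto_joints(angles): joint-space move.
- env.gripper_to(opening, squeeze=None): finger opening in mm; squeeze is the grip in N (None keeps the last); returns when the fingers have stopped.
- env.wait(seconds).
- env.solve_ik(position, orientation): joint angles nearest the present ones, or None.
- env.snapshot(name): name is "scene" or "side" or "wrist"; returns a dict with "image" (384x512x3 uint8, red, green, blue), "intrinsics" (3x3 intrinsics, pixels), "k1" (the pictures are not rectified: a ray, as slopes to the right and down, at radius r is drawn at 1 + k1 r^2 times it, then the intrinsics apply), "camera_from_world" (4x4, takes a point from world to camera coordinates). Camera axes: x right, y down, z forward; pixel columns grow to the right and rows downward; lengths in mm; the calibration is good to about 2 mm. A picture is of the moment at which its call begins. There is no depth.
A pose or a line that the arm cannot do raises env.Unreachable and nothing moves.
- env.close_job(): hands the job in; it is judged then, once.
Readings, each from a call of its own:
- env.current_t(): time.
- env.current_joints(): joint angles.
- env.current_dq(): joint speeds.
- env.current_tau(): joint torques, N m.
- env.current_eef_pos(): TCP position.
- env.current_eef_rot(): TCP orientation.
- env.current_ft_force(): force on the tool from outside, world axes, zero at the start.
- env.current_wrist_torque(): the same for the moment, N m.
- env.current_grip_width(): finger opening in mm.
- env.current_grip_force(): force on a finger pad.
Only numpy, scipy, OpenCV 4.12 (cv2) and the standard library are available. Lean on these libraries where they do the work, as an engineer would, in place of code of your own. Each camera call takes 0.05 s, during which the arm holds its last target. There are 200 camera calls.

## Working session

There is one attempt and no reset: what is moved stays moved. The work goes in short steps, each a Python script; the robot and the scene stay as the last script left them, time stands still between calls to the robot, and variables do not carry over. Pictures are saved under pics/ and viewed, at most 10 in all, crops included, and the job is handed in when it is done.

```bash
mkdir -p pics; cat > h.py <<'E'
import numpy as np, cv2, json
from rig import env
from scipy.spatial.transform import Rotation as R
def snap(name,fn):
    s=env.snapshot(name); cv2.imwrite(f'pics/{fn}.png',s['image'][:,:,::-1])
    np.savez(f'pics/{fn}.npz',K=s['intrinsics'],k1=s['k1'],T=s['camera_from_world']); return s
def ray(fn,u,v):
    d=np.load(f'pics/{fn}.npz'); K,k1,T=d['K'],float(d['k1']),d['T']
    p=cv2.undistortPoints(np.array([[[u,v]]],float),K,np.array([k1,0,0,0.]))[0,0]
    return -T[:3,:3].T@T[:3,3], T[:3,:3].T@np.array([*p,1])
def px(fn,u,v,z):
    c,d=ray(fn,u,v); return (c+d*(z-c[2])/d[2]).round(1)
def down(a): # tool y (closing) along world angle a+90deg; tool x at angle a
    return (R.from_euler('z',a)*R.from_euler('x',np.pi)).as_rotvec()
E
python3 - <<'E'
from h import *
for n in ('scene','side','wrist'):
    s=snap(n,n+'0'); print(n,s['k1'],s['intrinsics'][0,0],np.linalg.inv(s['camera_from_world'])[:3,3].round())
a=cv2.imread('pics/scene0.png');cv2.imwrite('pics/scene0b.png',cv2.resize(a,(800,600),interpolation=cv2.INTER_CUBIC))
print(env.current_eef_rot())
E
```

```text
scene 0.010326801359666191 454.97793011494457 [1051.  622. 1192.]
side 0.002672635497232714 432.65482791543576 [ 229.  843. 1013.]
wrist 0.008456168740056783 264.5368117332061 [626.  80. 383.]
[-2.22096942e+00 -2.22089827e+00  1.20428593e-03]
```

View pics/scene0b.png

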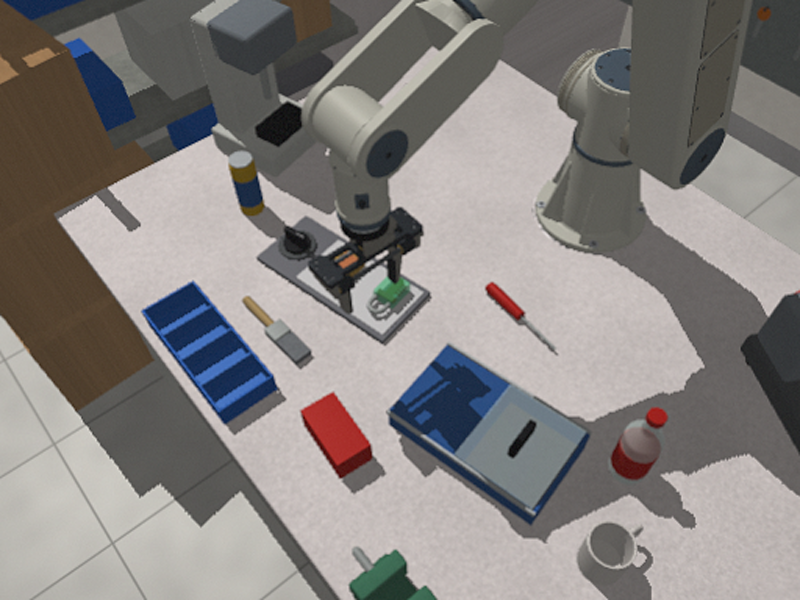

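View pics/side0.png

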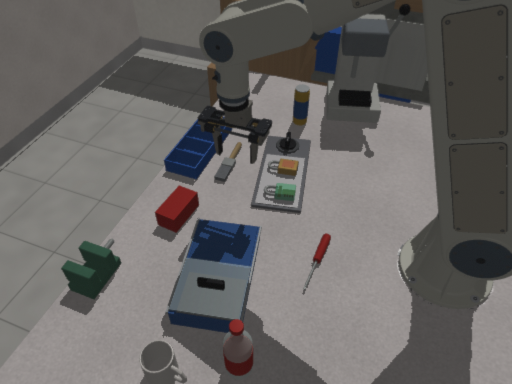

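The pad, with the orange (brass) lock near the knob and the green lock at the far end, is in the side view around (285,170). The case is around (218,275) and the lid bar at (210,284). I'll enlarge both.

```bash
python3 - <<'E'
import cv2,numpy as np
a=cv2.imread('pics/side0.png')
p=cv2.resize(a[125:215,245:320],None,fx=6,fy=6,interpolation=cv2.INTER_CUBIC)
c=cv2.resize(a[215:335,165:265],None,fx=3.5,fy=3.5,interpolation=cv2.INTER_CUBIC)
o=np.zeros((540,800,3),np.uint8);o[:,:450]=p;o[:420,450:]=c
cv2.imwrite('pics/crop1.png',o)
E
```

```text
(no output)
```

View pics/crop1.png

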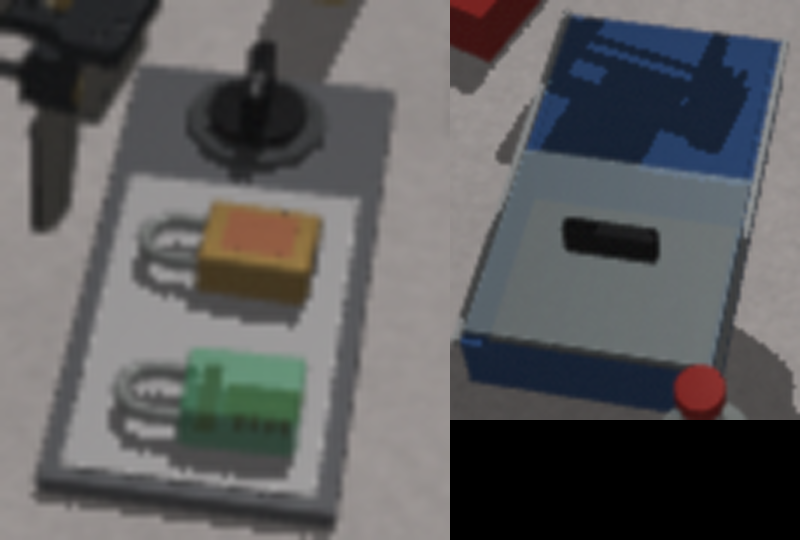

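The crop shows the knob (255,110), brass lock top (200-322, 200-272), green lock top TL (190,350) and TR (306,357), and the case's top corners (567,13), (785,40), (718,362) and (462,332). The lid bar's top runs from (565,218) to (658,235).

```bash
python3 - <<'E'
from h import *
P=lambda X,Y,z:px('side0',245+X/6,125+Y/6,z)
C=lambda X,Y,z:px('side0',165+(X-450)/3.5,215+Y/3.5,z)
for n,f,l in [('pad',P,[(145,65,12),(393,92,12),(335,515,12),(38,482,12)]),('panel',P,[(130,175,14),(362,198,14),(315,495,14),(62,465,14)]),
 ('green',P,[(190,350,42),(306,357,42),(302,420,42),(180,410,42)]),('brass',P,[(212,200,42),(322,210,42),(308,272,42),(198,262,42)]),
 ('knob disc/bar',P,[(255,110,24),(262,45,56),(240,175,15)]),
 ('case',C,[(567,13,55),(785,40,55),(718,362,61),(462,332,61)]),('bar',C,[(565,218,91),(658,235,91),(657,250,91),(562,235,91)])]:
    q=np.array([f(*i) for i in l]); print(n,q[:,:2].tolist(),'mean',q.mean(0).round(1))
E
```

```text
pad [[657.6, -367.7], [506.9, -398.3], [434.3, -51.2], [586.5, -16.0]] mean [ 546.3 -208.3   12. ]
panel [[628.4, -264.0], [494.8, -294.3], [447.8, -59.0], [578.6, -30.4]] mean [ 537.4 -161.9   14. ]
green [[536.3, -109.8], [476.9, -127.5], [464.3, -82.0], [526.0, -65.4]] mean [500.9 -96.2  42. ]
brass [[566.1, -229.6], [505.3, -244.3], [496.6, -191.9], [555.9, -177.4]] mean [ 531.  -210.8   42. ]
knob disc/bar [[575.7, -336.6], [580.3, -358.1], [567.6, -286.6]] mean [ 574.5 -327.1   31.7]
case [[695.6, 127.9], [514.7, 87.9], [451.1, 379.1], [626.4, 424.5]] mean [572.  254.8  58. ]
bar [[590.5, 330.3], [522.4, 318.5], [517.9, 330.0], [586.0, 343.9]] mean [554.2 330.7  91. ]
```

```bash
python3 - <<'E'
from h import *
print('oil',px('side0',300,124,0), 'brush',px('side0',225,170,0))
env.move_to([560,-290,235],down(np.pi/2+0.2)); 
snap('wrist','w1'); print(env.current_joints(),env.current_t(), env.current_eef_pos())
a=cv2.imread('pics/w1.png');cv2.imwrite('pics/w1b.png',cv2.resize(a,(800,600),interpolation=cv2.INTER_CUBIC))
E
```

```text
oil [ 577.1 -495.2    0. ] brush [ 738.6 -147.6    0. ]
[-4.78451173e-01  3.44027198e-01  1.59972557e+00  4.15488277e-04
  1.19817091e+00 -6.79404457e-01] 1.3417 [ 560.44960469 -288.82730732  234.82709539]
```

View pics/w1b.png

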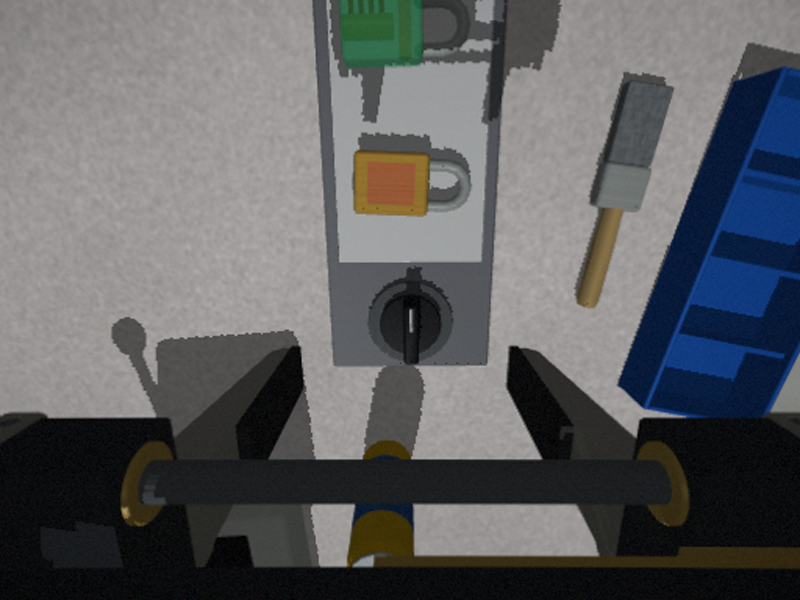

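The wrist view shows the knob bar running vertically from (411,295), the white-mark end, to (411,362). The brass lock is at (391,183) and the green one is at the top edge. I'll grip with the tool turned half round, which leaves the last joint room to turn.

```bash
python3 - <<'E'
from h import *
s=512/800
W=lambda X,Y,z:px('w1',X*s,Y*s,z)
e1,e2=W(411,296,56),W(411,362,56); ax=(e1+e2)/2
print('bar',e1,e2,'disc',W(411,319,24),'brass',[W(*p,42).tolist() for p in [(355,152),(428,152),(428,214),(353,212)]])
d=e1-e2; a=np.arctan2(d[1],d[0]); print(ax,a-np.pi/2)
env.move_to([ax[0],ax[1],150],down(a-np.pi)); print(env.current_joints())
env.gripper_to(50,squeeze=40)
env.move_straight([ax[0],ax[1],31],max_speed=120)
print(env.current_ft_force())
env.gripper_to(0); print(env.current_grip_width(),env.current_ft_force(),env.current_wrist_torque(),env.current_t())
q=np.array(env.current_joints())
for i in range(4):
    q[5]-=0.1; env.goto_joints(q); print(env.current_joints()[5]-q[5],env.current_wrist_torque()[2],env.current_tau()[5],env.current_ft_force().round(1) if hasattr(env.current_ft_force(),'round') else env.current_ft_force())
E
```

```text
bar [ 570.2 -300.8   56. ] [ 582.8 -361.9   56. ] disc [ 577.1 -331.6   24. ] brass [[501.0, -193.6, 42.0], [559.9, -181.6, 42.0], [570.6, -230.4, 42.0], [507.4, -241.5, 42.0]]
[ 576.5  -331.35   56.  ] 0.20336845329687958
[-5.23761923e-01  4.75575960e-01  1.59841244e+00 -4.53587717e-07
  1.06755713e+00  2.41387225e+00]
[ 0.2070219  -0.3887393   0.27781394]
13.514576762184218 [-6.62075901 -2.37177742  5.99582866] [-0.15361569  1.34511388 -0.01025364] 6.4917
0.0024970110521991273 0.03137503830753319 -0.5966195091605186 [-4.6 -2.5  2.3]
0.0026742732612756726 0.02126775151505817 -0.4118448682129383 [-8.1 -3.1  5.1]
0.0027238229125701174 0.03474071519967352 -0.43680399656295776 [-10.7  -5.3   6. ]
0.002792915189554268 -0.08832547550904107 -0.461628595367074 [-12.7  -7.2   8.2]
```

```bash
python3 - <<'E'
from h import *
q=np.array(env.current_joints())
for i in range(13):
    q[5]-=0.2; env.goto_joints(q); f=np.array(env.current_ft_force());t=env.current_wrist_torque()[2]; e=env.current_joints()[5]-q[5]
    print(round(q[5],3),round(e,4),round(t,3),round(env.current_tau()[5],2),f.round(1),round(env.current_t(),2))
    if abs(t)>0.6 or abs(e)>0.02 or np.linalg.norm(f)>60: break
E
```

```text
1.817 0.0027 -0.051 -0.45 [-7.9 -4.9  4.1] 7.8
1.617 0.0028 -0.044 -0.51 [-11.3 -11.8   4.7] 8.11
1.417 0.0028 -0.092 -0.55 [-15.5 -16.4   3.6] 8.42
1.217 0.0028 -0.112 -0.59 [-16.9 -23.9   3.7] 8.72
1.017 0.0029 -0.168 -0.61 [-18.2 -30.2   1.6] 9.03
0.817 0.0034 -0.545 -0.98 [-17.7 -35.9  -0.9] 9.34
0.617 0.0043 -1.184 -1.65 [-15.4 -34.5  -2.9] 9.65
```

```bash
python3 - <<'E'
from h import *
q=np.array(env.current_joints())
q[5]-=0.1; env.goto_joints(q);print(env.current_wrist_torque()[2])
q[5]+=0.25; env.goto_joints(q);print(env.current_wrist_torque()[2])
env.gripper_to(60)
p=env.current_eef_pos()
env.move_straight([p[0],p[1],130],max_speed=150)
env.move_to([540,-200,200],down(np.pi/2+0.22))
snap('wrist','w2'); print(env.current_joints(),env.current_t(), env.current_eef_pos())
a=cv2.imread('pics/w2.png');cv2.imwrite('pics/w2b.png',cv2.resize(a,(800,600),interpolation=cv2.INTER_CUBIC))
E
```

```text
-1.7279126838555812
-0.4883604154518269
[-3.57766574e-01  2.92876067e-01  1.75545683e+00 -8.94147363e-05
  1.09409632e+00 -5.76113073e-01] 13.125 [ 539.88461202 -200.26771817  199.37872712]
```

View pics/w2b.png

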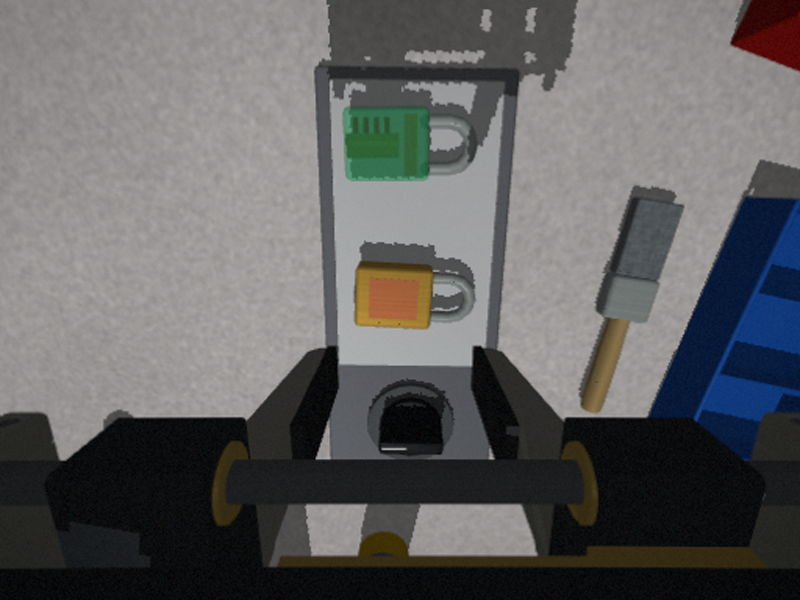

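The knob bar now lies level with the mark on the left at (394,449), square to the panel edge, so it is at the stop. The green lock's top spans (344,107) to (430,180). The brass lock is undisturbed. Next is the lid.

```bash
python3 - <<'E'
from h import *
s=512/800
W=lambda X,Y,z:px('w2',X*s,Y*s,z)
g=np.array([W(*p,42) for p in [(344,107),(428,106),(430,180),(346,180)]]);print(g.tolist(),g.mean(0))
b=np.array([W(*p,56) for p in [(380,453),(442,455)]]);d=b[1]-b[0];print('bar yaw',np.arctan2(d[1],d[0]))
b=np.array([W(*p,14) for p in [(334,366),(490,365)]]);d=b[1]-b[0];print('pad yaw',np.arctan2(d[1],d[0]))
print('bottle',px('side0',238,365,0))
env.move_to([557,320,215],down(np.pi+0.22)); env.gripper_to(50,squeeze=40)
snap('wrist','w3'); print(env.current_joints(),env.current_t(), env.current_eef_pos())
a=cv2.imread('pics/w3.png');cv2.imwrite('pics/w3b.png',cv2.resize(a,(800,600),interpolation=cv2.INTER_CUBIC))
E
```

```text
[[469.8, -79.1, 42.0], [528.8, -65.3, 42.0], [542.1, -114.6, 42.0], [480.2, -128.4, 42.0]] [505.225 -96.85   42.   ]
bar yaw 0.1829769484547158
pad yaw 0.22628301192920586
bottle [426.1 463.6   0. ]
[ 5.18683532e-01  3.79337805e-01  1.59354164e+00 -1.00767390e-05
  1.16865750e+00 -1.27163518e+00] 15.4167 [557.14384852 319.74945688 215.0438366 ]
```

View pics/w3b.png

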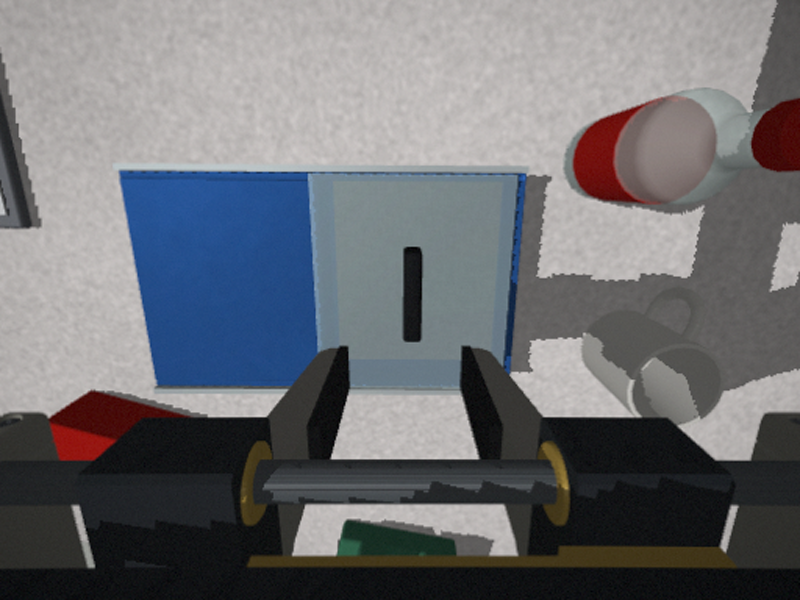

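The wrist view shows the lid bar's top from (404,248) to (421,341), with the lid shut and the case deck to the left. I'll grip and slide.

```bash
python3 - <<'E'
from h import *
s=512/800
W=lambda X,Y,z:px('w3',X*s,Y*s,z)
b=np.array([W(*p,91) for p in [(404,248),(421,248),(421,341),(404,341)]]);c=b.mean(0)
k=np.array([W(*p,55) for p in [(121,171),(526,173)]]);d=k[1]-k[0];yw=np.arctan2(d[1],d[0])-np.pi/2
k2=np.array([W(*p,55) for p in [(160,388),(308,388)]]);d=k2[1]-k2[0]
db=b[0]+b[1]-b[2]-b[3];yb=np.arctan2(-db[1],-db[0])
print(b.tolist(),c,'rim',k.tolist(),k2.tolist(),'yaw',yw,np.arctan2(d[1],d[0])-np.pi/2,'bar yaw',yb)
yw=0.22
o=down(np.pi+yw)
env.move_to([c[0],c[1],130],o)
env.move_straight([c[0],c[1],60],max_speed=80); print(env.current_ft_force())
env.gripper_to(0); print(env.current_grip_width(),env.current_ft_force())
u=np.array([np.sin(yw),-np.cos(yw),0]); p0=np.array(env.current_eef_pos()); json.dump(p0.tolist(),open('lid0.json','w'))
for D in (20,60,100,135,141,144,147):
    env.move_straight(p0+u*D,max_speed=80); f=np.array(env.current_ft_force()); print(D,f.round(1),((np.array(env.current_eef_pos())-p0)@u).round(1),round(env.current_t(),1))
    if np.linalg.norm(f)>50: break
E
```

```text
[[524.1, 313.6, 91.0], [521.5, 325.4, 91.0], [590.1, 341.6, 91.0], [592.9, 329.0, 91.0]] [557.15 327.4   91.  ] rim [[519.2, 93.6, 55.0], [453.6, 392.6, 55.0]] [[696.1, 132.7, 55.0], [668.1, 259.2, 55.0]] yaw 0.2159760177935055 0.21783177570535095 bar yaw 0.2260545632365093
[-8.6303805  -2.98720296 19.49301028]
13.830286240543671 [-1.33866833 -0.74197312 11.74295521]
20 [-3.6 -2.   7.4] 21.0 17.9
60 [-3.6 -2.8  6.9] 60.9 18.6
100 [-5.2 -2.2  8. ] 101.0 19.2
135 [-5.3 -2.9  8.5] 136.0 19.8
141 [-6.2  3.5  8. ] 140.5 20.0
144 [-9.5 17.9  6.9] 140.7 20.3
147 [-13.6  33.7   6.7] 140.8 20.5
```

```bash
python3 - <<'E'
from h import *
p=np.array(env.current_eef_pos())
env.gripper_to(45); env.move_straight(p+[0,0,100],max_speed=150)
snap('scene','s1')
yw=.23; o=down(np.pi+yw); ux=np.array([np.cos(yw),np.sin(yw)])
g=np.array([504.,-97.])+5*ux
env.move_to([*g,150],o); env.gripper_to(80,squeeze=3)
env.move_straight([*g,60],max_speed=120); env.move_straight([*g,18.5],max_speed=50)
print(env.current_ft_force())
env.gripper_to(40); print(env.current_grip_width(),env.current_grip_force(),env.current_ft_force(),env.current_t())
env.move_straight([*g,24],max_speed=10)
print(env.current_grip_width(),env.current_grip_force(),env.current_ft_force(),env.current_t())
snap('wrist','w4');snap('side','sd4')
a=cv2.imread('pics/w4.png');b=cv2.imread('pics/sd4.png')[100:330,150:340]
o=np.zeros((460,800,3),np.uint8);o[:384,:]=0;o[:315,:420]=cv2.resize(a,(420,315));o[:,420:]=cv2.resize(b,(380,460),interpolation=cv2.INTER_CUBIC)
cv2.imwrite('pics/c4.png',o)
E
```

```text
[ 1.40283262  1.02619631 -0.41248485]
52.0703205850025 2.999272719025612 [-0.10432331 -0.3018008   2.15065908] 26.25
51.80962546823346 2.9990005865693092 [ 0.52498836  0.60225922 -2.63785504] 26.95
```

View pics/c4.png

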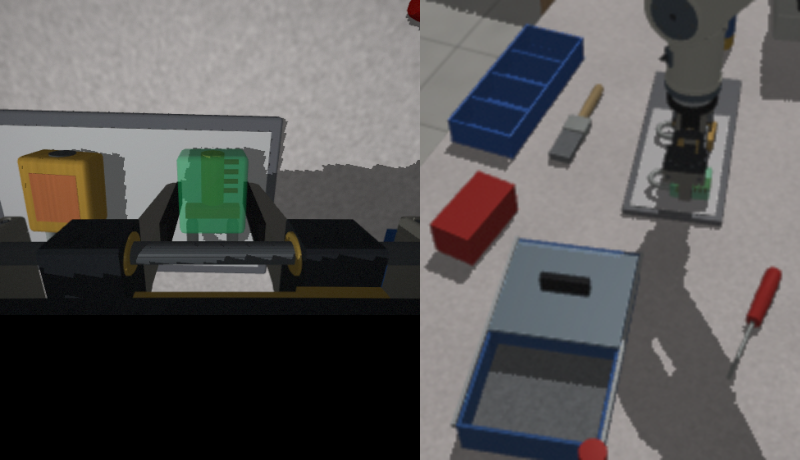

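The lid is fully open, the lock hangs level between the fingers, and the reading of -2.6 N matches its weight. I'll carry it slowly.

```bash
python3 - <<'E'
from h import *
p=np.array(env.current_eef_pos()); 
env.move_straight([p[0],p[1],125],max_speed=70); print(env.current_grip_width(),env.current_ft_force())
yw=.219; ux=np.array([np.cos(yw),np.sin(yw)]);uy=np.array([-ux[1],ux[0]])
# lock origin target -> tool is 5mm ahead of it on x
t=np.array([558.,331.])+(-19+5)*ux+3*uy
env.move_straight([*t,125],max_speed=130,ori=down(np.pi+yw)); print(env.current_grip_width(),env.current_ft_force(),env.current_t())
env.move_straight([*t,60],max_speed=60); env.move_straight([*t,20],max_speed=30)
print(env.current_grip_width(),env.current_grip_force(),env.current_ft_force(),env.current_t())
snap('wrist','w5')
a=cv2.imread('pics/w5.png');cv2.imwrite('pics/w5b.png',a)
E
```

```text
51.77819574442666 [ 0.16053526  0.10725408 -2.97704397]
51.855542740639414 [ 0.73263622  0.20835539 -3.22524789] 32.0833
52.120910013125304 2.9991164803504944 [-0.78032484 -0.39509927 -3.23412503] 34.8
```

View pics/w5b.png

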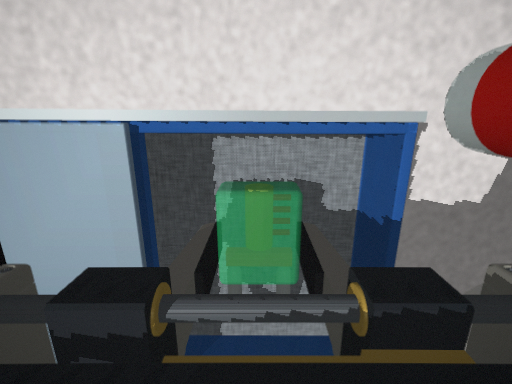

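The lock is inside the compartment with clearance on all sides, block at (260,235). I'll lower it gently until the floor takes the weight.

```bash
python3 - <<'E'
from h import *
p=np.array(env.current_eef_pos()); z=p[2]; print(z)
env.move_straight([p[0],p[1],15],max_speed=20); f0=env.current_ft_force()[2]; print(f0)
for z in np.arange(14.2,10.4,-0.8):
    env.move_straight([p[0],p[1],z],max_speed=8); f=env.current_ft_force()[2]; print(round(z,1),round(f,2))
    if f-f0>1.8: break
env.gripper_to(60); env.wait(0.25)
env.move_straight([p[0],p[1],80],max_speed=80); env.move_straight([p[0],p[1],135],max_speed=150); print(env.current_ft_force(),env.current_t())
snap('side','sd6');a=cv2.imread('pics/sd6.png')[200:340,150:290];cv2.imwrite('pics/c6.png',cv2.resize(a,(560,560),interpolation=cv2.INTER_CUBIC))
E
```

```text
20.23011101785621
-2.9174174495619223
14.2 -2.44
13.4 -3.22
12.6 -3.08
11.8 1.59
[-0.52662413 -0.45829239  0.34542042] 38.35
```

View pics/c6.png

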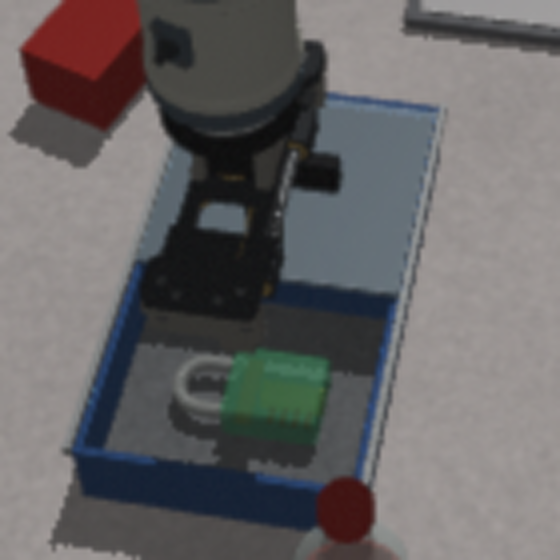

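The padlock lies flat and released in the compartment at (275,395). Now I'll close the lid.

```bash
python3 - <<'E'
from h import *
p0=np.array(json.load(open('lid0.json'))); p0[2]=65; yw=.219
u=np.array([np.sin(yw),-np.cos(yw),0]); s=p0+u*141
env.move_to([s[0],s[1],135],down(np.pi+yw)); env.gripper_to(50,squeeze=40)
env.move_straight(s,max_speed=80); print(env.current_ft_force()); env.gripper_to(0); print(env.current_grip_width(),env.current_t())
for D in (70,15,4,0,-2,-4,-6,-8,-10):
    env.move_straight(p0+u*D,max_speed=80); f=np.array(env.current_ft_force()); print(D,f.round(1),((np.array(env.current_eef_pos())-p0)@u).round(1),round(env.current_t(),1))
    if f@u>35 or np.linalg.norm(f)>60: break
env.gripper_to(50); p=np.array(env.current_eef_pos()); env.move_straight([p[0],p[1],200],max_speed=150)
print(env.current_ft_force(),env.current_t())
snap('scene','s7');snap('side','sd7')
env.goto_joints([0.52,0.2,1.5,0,1.3,-1.27]) if False else None
a=cv2.resize(cv2.imread('pics/sd7.png')[110:340,150:340],(480,580),interpolation=cv2.INTER_CUBIC)
b=cv2.resize(cv2.imread('pics/s7.png')[100:360,90:390],(320,277))
o=np.zeros((580,800,3),np.uint8);o[:,:480]=a;o[:277,480:]=b;cv2.imwrite('pics/c7.png',o)
E
```

```text
[-0.32307738 -0.23604765 -0.17910835]
13.90213197039964 41.0583
70 [1.8 2.  4.3] 69.8 42.1
15 [4.9 1.8 4.4] 13.3 42.9
4 [5.1 2.4 2.5] 2.2 43.2
0 [5.2 2.3 3.2] -1.6 43.5
-2 [4.7 1.9 4.1] -3.4 43.7
-4 [ 6.3 -2.7  4.2] -4.5 44.0
-6 [  9.6 -11.1   5.6] -4.6 44.2
-8 [ 11.3 -20.9   8.6] -4.6 44.5
-10 [ 15.  -28.9   9.9] -4.7 44.7
[ 0.62297051  0.27837074 -0.54524333] 46.4667
```

View pics/c7.png

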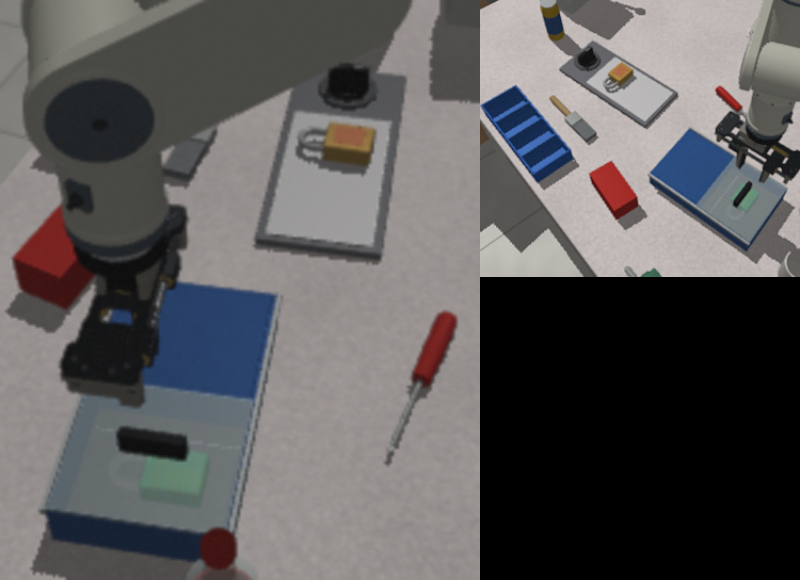

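The lid travelled 145 mm between its stops, so it is fully shut with the lock under the glass. The knob is at its stop, and the brass lock and the other things I can see here look undisturbed.

```bash
python3 -c "
from rig import env
print(env.close_job())"
```

```text
the job is handed in; nothing more can be done
None
```

The job is handed in at about 47 s of the 72 s allowed: dimmer turned down to its stop, the clear padlock laid flat in the case with the lightest (3 N) grip, and the lid slid fully shut; no verdict came back.

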